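# Vent the drying cabinet and draw its tray

### The job

Vent the drying cabinet: turn the valve's handwheel by its crank handle to open it (anticlockwise seen from the front of the wheel) until it comes up against its stop, then back it off a quarter turn. Only then pull the cabinet's tray out to its stop; before that, pick up the short white-capped jar that stands in front of the tray and stand it in the middle of the round cork mat, so that the tray never touches it. Leave everything else on the bench where it is.

Things in the scene. Friction and masses are not known exactly. Their poses are not given: they have to be found in the camera images.
- valve: Fixed valve stand: grey base plate 12 mm thick (x -45 to 85, y +-150 mm) and a brass valve in a level pipe, with a handwheel on its stem. The stem leans 35 degrees from vertical to the stand's -x (roughly to the robot): its axis out of the wheel is (-0.574, 0, 0.819) in this frame. Origin: on the bench; the wheel's centre is at (-40, 0, 190) mm. A tall pipe frame stands over it (header_pipe)
- header_pipe (a point): Middle of the steel pipe above and behind the wheel: 26 mm thick, 300 mm long along the stand's y, axis 326 mm above the bench, at x = 20 mm in the stand's frame, on two 22 mm posts at y = +-135 mm. A hand that points straight down over the crank's upper positions hits it: lean the hand with the stem
- wheel_centre (a point): Centre of the dark steel handwheel (124 mm outside diameter, rim 12 mm thick, nothing but the crank handle rises more than 8 mm above its plane). z axis: along the stem, out of the wheel's front; x axis: from the centre towards the crank handle (it turns with the wheel)
- crank_mid (a point): Mid-grip of the wheel's black crank handle: round, 18 mm in diameter, parallel to the stem, 50 mm from the wheel's axis. It begins 8 mm and ends 56 mm above the wheel's centre plane; this point is 34 mm above it. The handle spins freely about its own length, so a grip of fixed direction can carry it round. Axes as wheel_centre
- handwheel (a joint): Angle of the handwheel, rad: 0 fully shut, grows as it is opened (right-handed about the stem axis, anticlockwise seen from the front), hard stop fully open at 25.13 (four turns); starts part open, 1.2 to 2.1 turns short of the open stop. About 0.12 N m of friction (about 2.5 N at the crank); stays where it is left
- cabinet: Fixed low drying cabinet of white sheet steel, 210 x 210 x 125 mm, with one tray that pulls out along the cabinet's own -x (roughly towards the robot). Origin: on the bench straight below the middle of the tray's handle when the tray is shut; the cabinet's box spans x = 60 to 270 mm, y = +-105 mm. Its front's outer face lies at x = 58 mm; a fixed rack of vials on its top (x 125 to 175 mm) rises to 171 mm
- tray_handle (a point): Middle of the tray's bar handle: a level round steel bar 12 mm thick, 100 mm long along the cabinet's y, with its axis 58 mm off the front's face and 94 mm above the bench, joined to the front at both ends; free space above, below and behind it
- drying_tray (a joint): How far the tray is out, m: 0 shut, stop at 0.120. Friction about 3 N plus 8 N per m/s; the front is 204 mm wide, reaches from 8 mm to 117 mm above the bench and sweeps the bench in front of the cabinet
- jar: Short clear glass jar with a white lid, 54 mm in diameter, 85 mm tall, 0.15 to 0.3 kg; stands in front of the tray. Origin: centre of its underside
- mat: Round cork mat, 110 mm in diameter, 4 mm thick, fixed on the bench near its middle. Origin: centre of its underside
- flask: conical glass flask, 74 mm wide at the foot, 104 mm tall; stands between the valve and the cabinet, far side. Bystander. Origin: centre of its underside
- amber_bottle: brown glass bottle with black cap, 48 mm diameter, 110 mm tall; stands on the robot's side of the valve. Bystander. Origin: centre of its underside
- dish_stack: stack of three clear dishes, 72 mm diameter, 42 mm tall; on the robot's side of the valve. Bystander. Origin: centre of its underside
- tip_box: grey box with clear lid, 122 x 87 x 75 mm, at the left. Bystander. Origin: centre of its underside
Things that resemble listed ones, but are neither listed nor needed, are in the scene too. What is shaped like the jar but blue or turquoise is not meant.

How it is judged:
By the outcome, as a careful person would: the job done as asked, in the order asked, and still so for the second after the job is handed in, with the robot touching nothing.
It also fails if it takes over 72 s, if anything falls off the work surface, if the arm or the gripper's body presses on something with over 40 N, if the wrist force passes 120 N, or if a joint passes its speed limit or range.

### The arm

A 7-joint arm with a two-finger parallel gripper is mounted at the origin on the work surface. World frame = base frame: x ahead of the robot, y to its left, z up, the work surface at z = 0. Lengths are in m, angles in rad, forces in N, time in s.
With the tool pointing down it reaches from about 0.4 to 0.9 m from the base axis. Payload 5.5 kg.
Tool frame: the origin (TCP) lies at the very end of the fingers, on their centre line; the grasp point (between the pads) lies 19 mm behind it; y points along the fingers, z is the direction in which the jaws open and shut, and the axes are right-handed (so a half turn about y gives the same grasp; the last joint's range is limited). The gripper opens to 85 mm and grips with 20 to 120 N. Pads are 22 mm wide; open, the fingers measure 114 mm over their backs; the gripper's body (76 mm by 85 mm) begins 54 mm behind the grasp point. The pads swing forward as they close: fully open they stand 13 mm farther back than shut.
Start: joints at [-0.906, 0.501, -0.427, 1.55, 0.221, 1.138, -0.21], TCP at [0.254, 0.598, 0.231] pointing down, gripper open.
Joint ranges: [-2.88, 2.88], [-0.31, 2.03], [-1.54, 1.56], [0.2, 2.42], [-1.41, 4.55], [0.19, 2.02], [-2.57, 2.57]. Speed limits (rad/s): [2.57, 2.57, 3.14, 3.14, 3.14, 3.14, 3.14].

### API

Orientations are given as a unit quaternion [w, x, y, z].
In Python, from station import r, eyes, ticket gives the robot as it stands.
- The arm moves only by the shell command python3 -m inch 'ROWS' [OPENING] [FORCE]. ROWS is JSON, a list of rows, each a list of 4 numbers: the shift along the tool's x, y, z in cm, then the turn about the tool's y in rad. In form: [[tx, ty, tz, spin], ...]. A call has 1 to 5 rows; each row shifts and turns the commanded pose from where the row before left it, along the tool's axes as they then stand; what a row does not reach is not made up. A row lasts 1/10 s, in which the tool goes at most 50 mm and 8.59 degrees, less where a joint would pass 70% of its speed; a pose out of reach is approached as far as the arm can. A call is refused whole if a number of a shift passes 5 or a number of a turn 0.15, either way. A call with a gripper value outside its range is refused whole. OPENING is the opening in per cent of the stroke, from 0 (shut) to 100 (fully open), set as the call begins (- or left out, the last holds). The fingers move at their own pace and stop on an object; FORCE is the grip in N (left out, the last holds). Time passes only in rows, so rows that do not move let the fingers close. It gives the time, the measured TCP pose, the force and the opening at its end, in the units of the state.
- r.observe(): the state, without advancing time (a new reading comes with each control period).
- eyes.grab_frame(name): name is "scene" or "top" or "wrist"; returns (picture, depth): 384x512x3 uint8, blue, green, red; 384x512 float32, m along the optical axis (not along the pixel's ray), 0 where there is no reading.
- eyes.camera_model(name): a dict with "camera_matrix" (3x3 intrinsics, pixels), "k1" (the pictures are not rectified: a ray, as slopes to the right and down, at radius r is drawn at 1 + k1 r^2 times it, then the intrinsics apply), "position" and "attitude" of the camera in the world; the wrist camera has in their place "T_tool_cam" (4x4, takes a point from camera to tool coordinates, whose origin is the TCP and whose axes are the tool frame's). Camera axes: x right, y down, z forward; pixel columns grow to the right and rows downward; lengths in m; the calibration is good to about 2 mm. A picture is of the moment at which its call begins: read the wrist's pose just before it. camera_model takes no time and is no camera call.
- ticket.finish_job(): hands the job in, once; it reports no verdict.
The state is a dict: "time_s": time; "joint_pos": joint angles; "qvel": joint speeds; "joint_torque": joint torques, N m; "eef_pos": TCP position; "tcp_rot": TCP orientation; "force": force on the tool from outside, world axes, zero at the start; "torque": the same for the moment, N m; "grip_width": finger opening in m.
Only numpy, scipy, OpenCV 4.12 (cv2) and the standard library are available. Lean on these libraries where they do the work, as an engineer would, in place of code of your own. Each camera call takes 0.05 s, during which the arm holds its last target.

## Working session

There is one attempt and no reset: what is moved stays moved. The work goes in short steps, Python scripts to look and compute and a shell command to move; the robot and the scene stay as the last step left them, time stands still between calls to the robot, and variables do not carry over. Pictures are saved under pics/ and viewed, and the job is handed in when it is done.

```bash
ls; mkdir -p pics
python3 - <<'E'
from station import r, eyes, ticket
import cv2,json,numpy as np
print(r.observe())
for n in("scene","top","wrist"):
    m=eyes.camera_model(n);print(n,m)
for n in("scene","top"):
    p,d=eyes.grab_frame(n);cv2.imwrite(f"pics/{n}0.png",p);np.save(f"pics/{n}0.npy",d)
E
```

```text
pics
{'time_s': 0.0, 'joint_pos': array([-0.90579268,  0.50183387, -0.42675281,  1.55146764,  0.2208106 ,
        1.13831843, -0.21025797]), 'qvel': array([ 0.00012108, -0.00048939,  0.00100434, -0.00021146,  0.00096714,
        0.00039154,  0.00100744]), 'joint_torque': array([-1.44508191e-03, -5.69515014e+01, -5.81577748e+00, -2.80943352e+01,
        1.10411458e-02,  1.18955236e-02,  2.98784289e-05]), 'eef_pos': array([0.25399175, 0.59755171, 0.2302574 ]), 'tcp_rot': array([-0.69220845,  0.69357042, -0.14122991,  0.14093133]), 'force': array([ 0.3691641 ,  0.20319467, -0.16958748]), 'torque': array([0.04252708, 0.03883299, 0.03051906]), 'grip_width': 0.08572602855859018}
scene {'camera_matrix': array([[479.36622469,   0.        , 257.20800334],
       [  0.        , 479.36622469, 194.49421192],
       [  0.        ,   0.        ,   1.        ]]), 'k1': -0.12986154201665312, 'position': array([1.48874343, 0.91962112, 1.07136656]), 'attitude': array([-0.18883501,  0.34341173,  0.81966002, -0.41781237])}
top {'camera_matrix': array([[468.15006072,   0.        , 259.11884832],
       [  0.        , 468.15006072, 189.21245854],
       [  0.        ,   0.        ,   1.        ]]), 'k1': 0.034281409788025366, 'position': array([0.33716198, 0.07060012, 1.55315937]), 'attitude': array([ 0.06333802, -0.69590271,  0.7130723 , -0.05688236])}
wrist {'camera_matrix': array([[341.94862925,   0.        , 253.5097051 ],
       [  0.        , 341.94862925, 187.26154783],
       [  0.        ,   0.        ,   1.        ]]), 'k1': -0.010753267575883694, 'T_tool_cam': array([[-4.43471723e-04,  9.63725545e-01,  2.66894882e-01,
        -6.82209342e-02],
       [ 1.72579631e-04, -2.66894830e-01,  9.63725646e-01,
        -1.42214364e-01],
       [ 9.99999887e-01,  4.73445693e-04, -4.79590886e-05,
         1.48260697e-03],
       [ 0.00000000e+00,  0.00000000e+00,  0.00000000e+00,
         1.00000000e+00]])}
```

View pics/scene0.png

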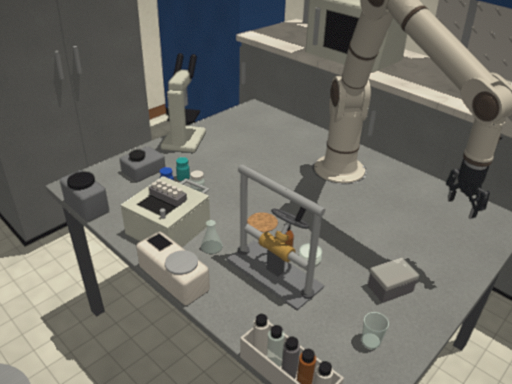

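View pics/top0.png

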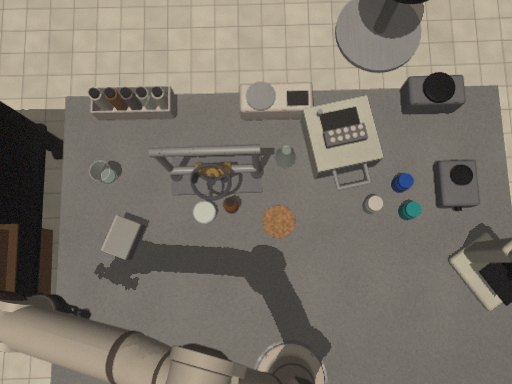

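Top view: candidates for the jar are the white-capped one (374,204), a blue one (403,182) and a turquoise one (411,210). The white one fits and stands in front of the tray handle (350,178). The mat is at (279,221) and the wheel at about (216,180). I'll enlarge crops to confirm and measure.

```bash
cat > h.py <<'E'
import numpy as np,cv2
from scipy.spatial.transform import Rotation as R
from station import r,eyes,ticket
def rot(q): return R.from_quat([q[1],q[2],q[3],q[0]])
def campose(n,st=None):
    m=eyes.camera_model(n)
    if n=="wrist":
        st=st or r.observe(); T=np.array(m["T_tool_cam"]); A=rot(st["tcp_rot"]).as_matrix()
        return m,np.array(st["eef_pos"])+A@T[:3,3],A@T[:3,:3]
    return m,np.array(m["position"]),rot(m["attitude"]).as_matrix()
def ray(n,uv,st=None):
    m,p,A=campose(n,st);K=m["camera_matrix"]
    uv=np.atleast_2d(uv).astype(float)
    q=(uv-K[:2,2])/np.array([K[0,0],K[1,1]]); s=q.copy()
    for _ in range(20): s=q/(1+m["k1"]*(s**2).sum(1,keepdims=True))
    return p,np.c_[s,np.ones(len(s))]@A.T
def onplane(n,uv,z,st=None):
    p,d=ray(n,uv,st); return p+d*((z-p[2])/d[:,2])[:,None]
def bydepth(n,uv,dep,st=None):
    p,d=ray(n,uv,st); return p+d*np.atleast_1d(dep)[:,None]
def tri(obs):
    A=np.zeros((3,3));b=np.zeros(3)
    for p,d in obs:
        d=d[0]/np.linalg.norm(d);P=np.eye(3)-np.outer(d,d);A+=P;b+=P@p
    return np.linalg.solve(A,b)
def proj(n,X,st=None):
    m,p,A=campose(n,st);K=m["camera_matrix"];c=(np.atleast_2d(X)-p)@A
    s=c[:,:2]/c[:,2:];s=s*(1+m["k1"]*(s**2).sum(1,keepdims=True))
    return s*[K[0,0],K[1,1]]+K[:2,2]
E
python3 - <<'E'
from h import *
t=cv2.imread("pics/top0.png")
a=cv2.resize(t[80:250,140:300],None,fx=4.5,fy=3.5*4.5/3.5*0.78,interpolation=cv2.INTER_CUBIC)
cv2.imwrite("pics/c1.png",cv2.resize(t[120:240,145:305],None,fx=5,fy=5,interpolation=cv2.INTER_CUBIC))
cv2.imwrite("pics/c2.png",cv2.resize(t[90:240,290:440],None,fx=4,fy=4,interpolation=cv2.INTER_CUBIC))
s=cv2.imread("pics/scene0.png")
cv2.imwrite("pics/c3.png",cv2.resize(s[160:300,200:340],None,fx=4,fy=4,interpolation=cv2.INTER_CUBIC))
E
```

```text
(no output)
```

View pics/c1.png

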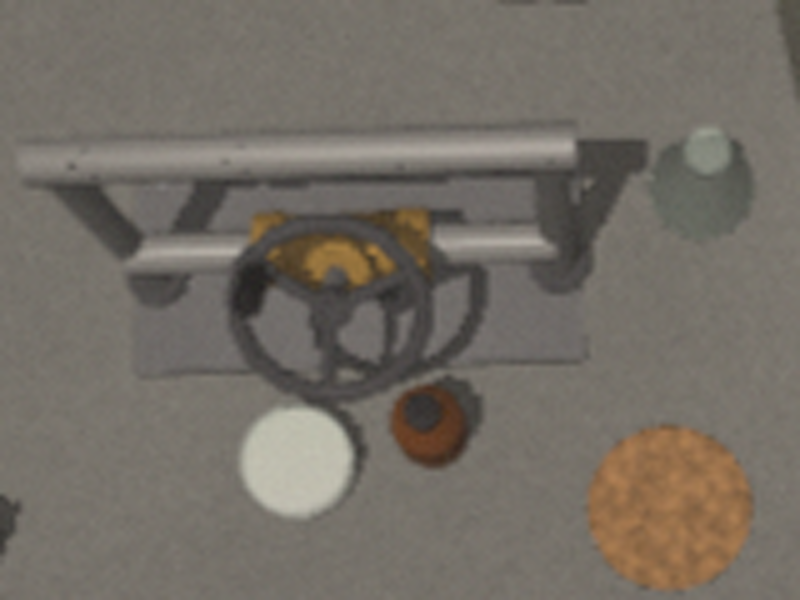

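View pics/c2.png

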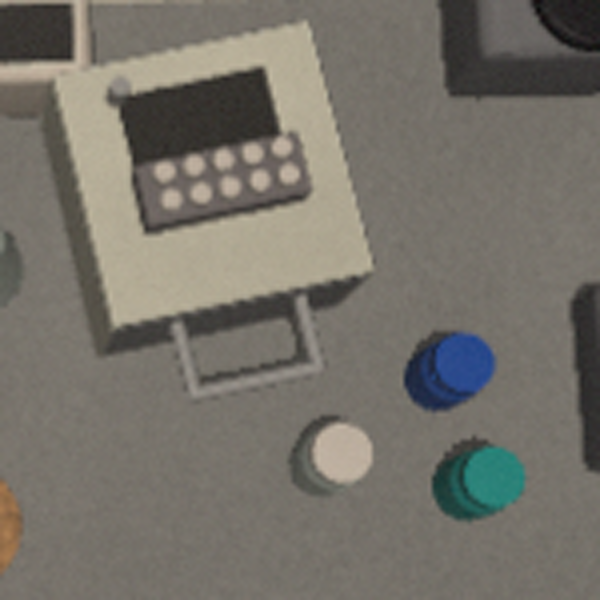

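View pics/c3.png

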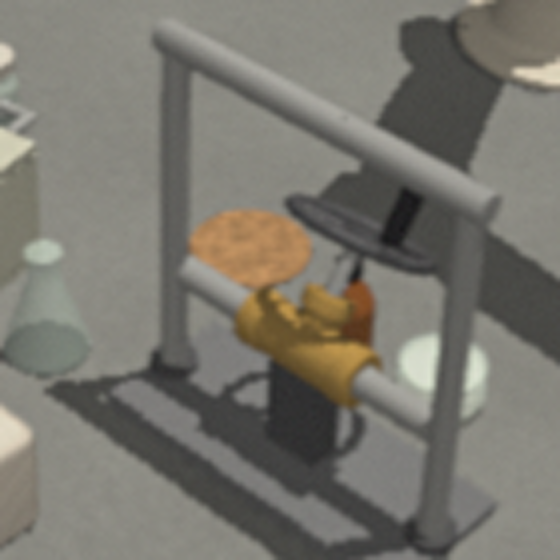

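The crops confirm the white-lidded jar (its neighbours are blue and turquoise), and show the crank as the dark peg at the wheel's left, at about (195,178) in the top image. Next I'll measure.

Run:
```python
from h import *
np.set_printoptions(precision=4,suppress=True)
o=lambda c,s,x,y:np.array([[x/s+c[0]-.5+.5/s*1,y/s+c[1]-.5+.5/s]])
A=lambda x,y:o((145,120),5,x,y); B=lambda x,y:o((290,90),4,x,y); C=lambda x,y:o((200,160),4,x,y)
e1=onplane("top",A(18,163),.326)[0];e2=onplane("top",A(577,150),.326)[0]
print("pipe",e1,e2,(e1+e2)/2,np.linalg.norm(e1-e2))
yv=(e1-e2)/np.linalg.norm(e1-e2); xv=np.array([yv[1],-yv[0],0]); print("yaw valve",np.degrees(np.arctan2(xv[1],xv[0])))
O=(e1+e2)/2-0.02*xv;O[2]=0
print("stand O from pipe",O, "wheel",O+[-.04*xv[0],-.04*xv[1],.19])
# base plate front edge x=-45 z=.012: corners
p1=onplane("top",A(140,376),.012)[0];p2=onplane("top",A(586,360),.012)[0]
d=p1-p2;print("plate",p1,p2,np.linalg.norm(d),"yaw",np.degrees(np.arctan2(-d[0],d[1])), "O", (p1+p2)/2+.045*xv)
print("wheel top",onplane("top",A(330,308),.19))
s1=onplane("scene",C(165,36),.326)[0];s2=onplane("scene",C(487,204),.326)[0];print("scene pipe",s1,s2,(s1+s2)/2)
# crank
print("mat",onplane("top",A(669,507),.004))
print("jar",onplane("top",B(341,453),.085))
h1=onplane("top",B(193,390),.094)[0];h2=onplane("top",B(322,369),.094)[0]
d=h1-h2;print("handle",h1,h2,(h1+h2)/2,np.linalg.norm(d),"yaw",np.degrees(np.arctan2(-d[0],d[1])))
c1=onplane("top",B(108,325),.125)[0];c2=onplane("top",B(373,267),.125)[0]
d=c1-c2;print("cab edge",c1,c2,(c1+c2)/2,np.linalg.norm(d),"yaw",np.degrees(np.arctan2(-d[0],d[1])))
c1=onplane("top",B(55,85),.125)[0];c2=onplane("top",B(305,20),.125)[0]
print("cab back",c1,c2)
print("bottle",onplane("top",A(422,410),.11),"dish",onplane("top",A(298,460),.042),"flask",onplane("top",A(708,150),.104))
for n in ("blue",(465,363)),("turq",(495,478)): print(n,onplane("top",B(*n[1]),.085))
t=cv2.imread("pics/top0.png");hsv=cv2.cvtColor(t,cv2.COLOR_BGR2HSV)
m=cv2.inRange(hsv,(5,90,90),(20,255,255));m[:, :255]=0;m[:,310:]=0;m[:195]=0
M=cv2.moments(m,True);print("mat mask",M['m00'],onplane("top",[[M['m10']/M['m00'],M['m01']/M['m00']]],.004))
```

```text
pipe [0.6571 0.3762 0.326 ] [0.6566 0.0744 0.326 ] [0.6568 0.2253 0.326 ] 0.3017244789569469
yaw valve -0.09715505559903159
stand O from pipe [0.6368 0.2253 0.    ] wheel [0.5968 0.2254 0.19  ]
plate [0.5906 0.3706 0.012 ] [0.5939 0.0728 0.012 ] 0.2978277425048253 yaw 0.6326980543184089 O [0.6373 0.2217 0.012 ]
wheel top [[0.5994 0.2236 0.19  ]]
scene pipe [0.6621 0.0827 0.326 ] [0.6547 0.3711 0.326 ] [0.6584 0.2269 0.326 ]
mat [[0.495  0.0202 0.004 ]]
jar [[ 0.5368 -0.2825  0.085 ]]
handle [ 0.5885 -0.1676  0.094 ] [ 0.6027 -0.2699  0.094 ] [ 0.5956 -0.2187  0.094 ] 0.10320152747488134 yaw 7.9262873205438975
cab edge [ 0.6361 -0.0994  0.125 ] [ 0.6768 -0.3071  0.125 ] [ 0.6565 -0.2033  0.125 ] 0.21170274651119908 yaw 11.081770666151359
cab back [ 0.8319 -0.0658  0.125 ] [ 0.88   -0.2666  0.125 ]
bottle [[0.5486 0.1756 0.11  ]] dish [[0.5278 0.2616 0.042 ]] flask [[ 0.7122 -0.0083  0.104 ]]
('blue', (465, 363)) [[ 0.6063 -0.3848  0.085 ]]
('turq', (495, 478)) [[ 0.5141 -0.401   0.085 ]]
mat mask 836.0 [[0.4945 0.02   0.004 ]]
```

```bash
cat >> h.py <<'E'
W=np.array([.597,.2240,.190]);N=np.array([-.574,0,.819]);U=np.array([.819,0,.574]);Y=np.array([0,1.,0])
def crank(phi,s,c=W):
    f=np.radians(phi);return c+.05*(np.cos(f)*U+np.sin(f)*Y)+s*N
E
python3 - <<'E'
from h import *
np.set_printoptions(precision=1,suppress=True)
for f in range(40,121,10):
    a=[(proj("top",crank(f,s))[0]-[145,120])*5 for s in(.008,.056)];b=[(proj("scene",crank(f,s))[0]-[200,160])*4 for s in(.008,.056)]
    print(f,*a,*b)
E
```

```text
40 [266.4 257.1] [256.8 290.5] [370.3 233.8] [398.8 173.9]
50 [256.7 267.1] [246.8 300.8] [381.  238.3] [409.5 178.6]
60 [249.2 278.5] [239.  312.5] [391.1 242.3] [419.6 182.7]
70 [244.1 291. ] [233.8 325.3] [400.2 245.6] [428.7 186.2]
80 [241.4 304.2] [231.1 338.8] [408.2 248. ] [436.6 188.9]
90 [241.4 317.6] [231.1 352.6] [414.6 249.5] [442.9 190.7]
100 [244. 331.] [233.7 366.2] [419.4 250. ] [447.6 191.5]
110 [249.  343.7] [238.9 379.3] [422.4 249.7] [450.4 191.5]
120 [256.3 355.6] [246.5 391.5] [423.6 248.4] [451.4 190.6]
```

```bash
cat >> h.py <<'E'
def rel(target,spin_to_x=None):
    st=r.observe();A=rot(st["tcp_rot"]).as_matrix()
    print("t",round(st["time_s"],2),"tcp",np.round(st["eef_pos"],4),"toolx yaw",round(np.degrees(np.arctan2(A[1,0],A[0,0])),2),"F",np.round(st["force"],1),"w",round(st["grip_width"],4))
    if target is not None: print("shift cm (tool x,y,z):",np.round(100*A.T@(np.array(target)-st["eef_pos"]),2))
E
python3 - <<'E'
from h import *
print(crank(54,.05))
rel([.567,.264,.36])
E
```

```text
[0.59236981 0.26445085 0.24781944]
t 0.1 tcp [0.254  0.5976 0.2303] toolx yaw -23.02 F [-0.3 -0.4  0.3] w 0.0852
shift cm (tool x,y,z): [ 41.85 -12.93 -18.49]
```

```bash
python3 -m inch '[[0,-4,0,-0.14],[0,-4,0,-0.14],[0,-5,0,-0.12],[0,0,0,0]]' 60; python3 -c "
from h import *
rel([.567,.264,.36])"
```

```text
time_s: 0.5
eef_pos: [0.2546, 0.6015, 0.3692]
tcp_rot: [0.711, -0.703, -0.002, -0.001]
force: [-0.5, 0.1, 0.5]
grip_width: 0.0515
t 0.5 tcp [0.2546 0.6015 0.3692] toolx yaw 0.06 F [-0.5  0.1  0.5] w 0.0515
shift cm (tool x,y,z): [ 31.2    0.66 -33.79]
```

```bash
python3 -m inch '[[3.1,0,-3.4,0],[3.1,0,-3.4,0],[3.1,0,-3.4,0],[3.1,0,-3.4,0],[3.1,0,-3.4,0]]'; python3 -m inch '[[3.1,0,-3.4,0],[3.1,0,-3.4,0],[3.1,0,-3.4,0],[3.1,0,-3.2,0],[3,0,-3.2,0]]'; python3 -m inch '[[0,0,0,0],[0,0,0,0]]';  python3 - <<'E'
from h import *
rel([.585,.264,.30])
p,d=eyes.grab_frame("wrist");cv2.imwrite("pics/w1.png",p)
p,d=eyes.grab_frame("scene");cv2.imwrite("pics/s1.png",p)
for f in(45,54,60): print(f,proj("wrist",[crank(f,.008),crank(f,.056),W]))
E
```

```text
time_s: 1.0
eef_pos: [0.4098, 0.4262, 0.3608]
tcp_rot: [-0.707, 0.707, -0.001, 0.001]
force: [2.1, 1.0, -0.1]
grip_width: 0.0511
time_s: 1.5
eef_pos: [0.5636, 0.2599, 0.3608]
tcp_rot: [-0.707, 0.707, -0.001, 0.001]
force: [0.1, 0.1, 0.3]
grip_width: 0.0512
time_s: 1.7
eef_pos: [0.5632, 0.2601, 0.3603]
tcp_rot: [-0.707, 0.707, -0.002, 0.002]
force: [0.5, 0.7, 0.7]
grip_width: 0.0506
t 1.7 tcp [0.5632 0.2601 0.3603] toolx yaw -0.32 F [0.5 0.7 0.7] w 0.0506
shift cm (tool x,y,z): [2.18 6.02 0.41]
45 [[247.74893644 238.58696281]
 [246.77497809 226.54169988]
 [211.37058861 203.77133121]]
54 [[253.37098525 232.0982357 ]
 [253.35845301 219.04087745]
 [211.37058861 203.77133121]]
60 [[256.48135746 227.37671966]
 [256.99379464 213.59339237]
 [211.37058861 203.77133121]]
```

View pics/w1.png

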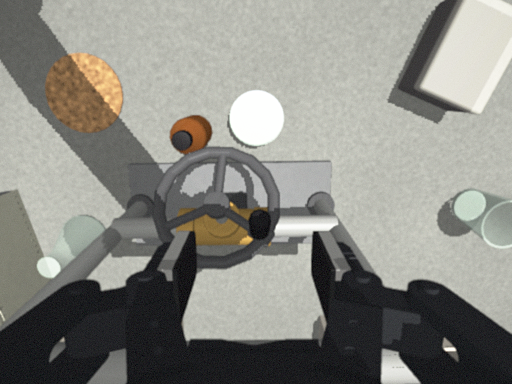

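View pics/s1.png

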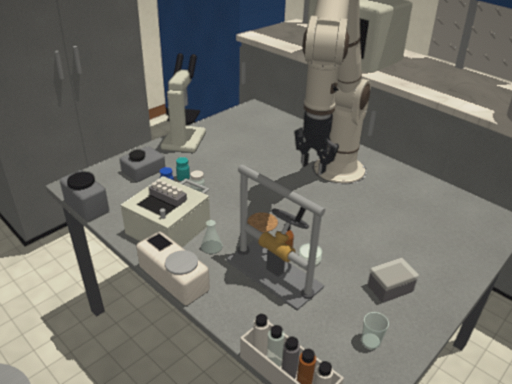

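Wrist view: crank end at (259,222), hub (218,204), jaw gap centred at column 254. So the crank is at about φ=50° and about 6 mm to tool +z. Descending.

```bash
python3 -m inch '[[0.8,4,0.3,0],[0.8,4,0.2,0],[0.8,2.5,0.1,0],[0,0,0,0]]'
python3 - <<'E'
from h import *
rel([.588,.267,.2344])
p,d=eyes.grab_frame("wrist");cv2.imwrite("pics/w2.png",p)
p,d=eyes.grab_frame("scene");cv2.imwrite("pics/s2.png",cv2.resize(p[140:300,200:360],None,fx=3.7,fy=3.7))
E
```

```text
time_s: 2.2
eef_pos: [0.5836, 0.268, 0.2517]
tcp_rot: [-0.706, 0.708, -0.002, -0.003]
force: [-0.0, -0.1, 1.2]
grip_width: 0.0514
t 2.2 tcp [0.5836 0.268  0.2517] toolx yaw 0.04 F [-0.  -0.1  1.2] w 0.0514
shift cm (tool x,y,z): [ 0.45  1.73 -0.09]
```

View pics/w2.png

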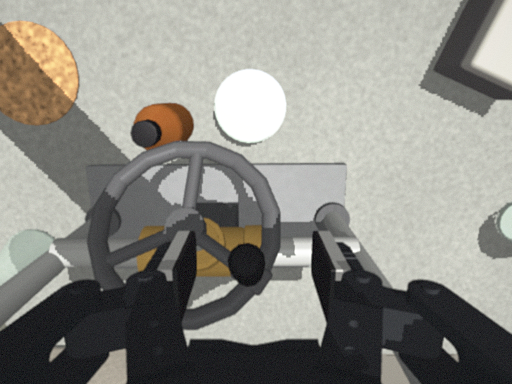

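View pics/s2.png

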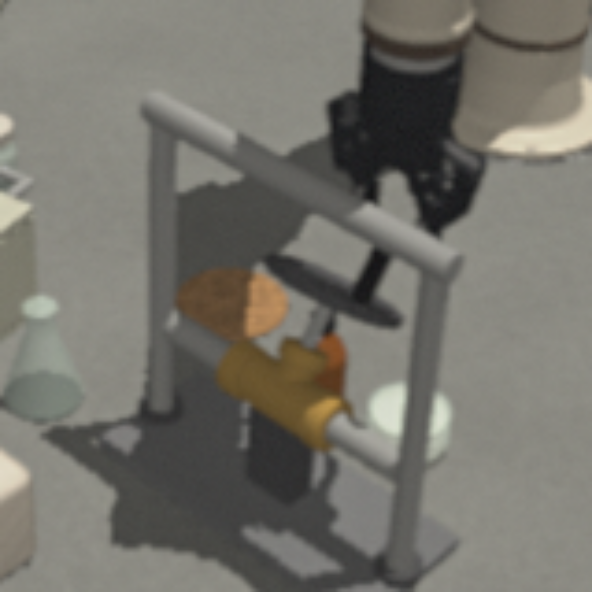

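```bash
python3 -m inch '[[0.4,1.7,-0.2,0],[0,0,0,0]]'; python3 -m inch '[[0,0,0,0],[0,0,0,0],[0,0,0,0],[0,0,0,0]]' 0 50
python3 - <<'E'
from h import *
rel(None)
p,d=eyes.grab_frame("wrist");cv2.imwrite("pics/w3.png",p)
E
```

```text
time_s: 2.5
eef_pos: [0.5904, 0.2652, 0.2387]
tcp_rot: [-0.707, 0.707, -0.001, 0.001]
force: [-0.4, -0.0, -0.7]
grip_width: 0.0511
time_s: 2.9
eef_pos: [0.5904, 0.2653, 0.2402]
tcp_rot: [-0.707, 0.707, -0.001, 0.001]
force: [-3.7, -3.5, 4.5]
grip_width: 0.0154
t 2.9 tcp [0.5904 0.2653 0.2402] toolx yaw -0.12 F [-3.7 -3.5  4.5] w 0.0154
```

View pics/w3.png

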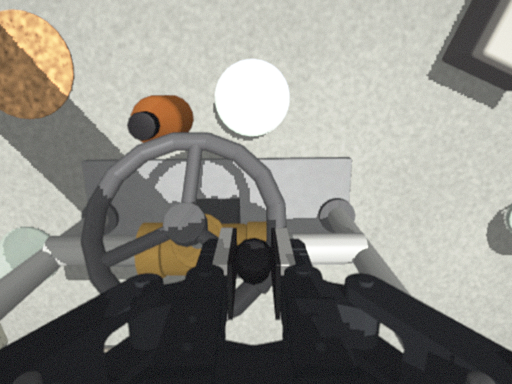

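Gripped. Working in 20° steps about the stem, starting with the first 100°.

```bash
python3 -m inch '[[-1.23,0.86,0.87,0],[-1.4,0.98,0.3,0],[-1.4,0.98,-0.3,0],[-1.23,0.86,-0.87,0],[-0.91,0.64,-1.33,0]]'
python3 - <<'E'
from h import *
rel(None)
p,d=eyes.grab_frame("wrist");cv2.imwrite("pics/w4.png",p)
p,d=eyes.grab_frame("top");cv2.imwrite("pics/t4.png",cv2.resize(p[120:240,145:305],None,fx=5,fy=5))
E
```

```text
time_s: 3.45
eef_pos: [0.5328, 0.2513, 0.1995]
tcp_rot: [0.707, -0.707, -0.002, -0.005]
force: [4.6, -5.1, 17.5]
grip_width: 0.0157
t 3.45 tcp [0.5328 0.2513 0.1995] toolx yaw -0.19 F [ 4.6 -5.1 17.5] w 0.0157
```

View pics/w4.png

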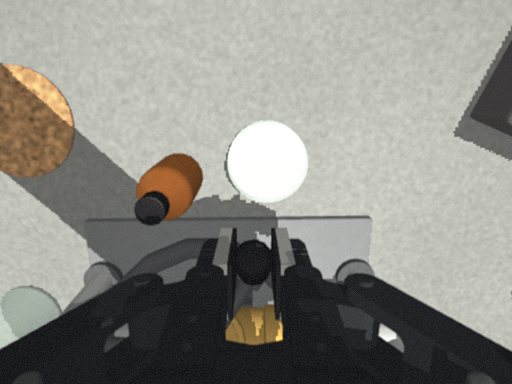

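```bash
python3 -m inch '[[-0.49,0.34,-1.63,0],[0,0,-1.74,0],[0.49,-0.34,-1.63,0],[0.91,-0.64,-1.33,0]]'; python3 -m inch '[[1.23,-0.86,-0.87,0],[1.4,-0.98,-0.3,0]]';  python3 - <<'E'
from h import *
rel(None)
p,d=eyes.grab_frame("wrist");cv2.imwrite("pics/w5.png",p)
E
```

```text
time_s: 3.95
eef_pos: [0.5371, 0.1903, 0.2025]
tcp_rot: [0.708, -0.706, 0.0, 0.0]
force: [-1.3, 3.3, -2.4]
grip_width: 0.0155
time_s: 4.15
eef_pos: [0.5622, 0.1743, 0.2199]
tcp_rot: [-0.706, 0.709, -0.003, -0.001]
force: [-6.3, -4.5, 1.4]
grip_width: 0.0152
t 4.15 tcp [0.5622 0.1743 0.2199] toolx yaw -0.18 F [-6.3 -4.5  1.4] w 0.0152
```

View pics/w5.png

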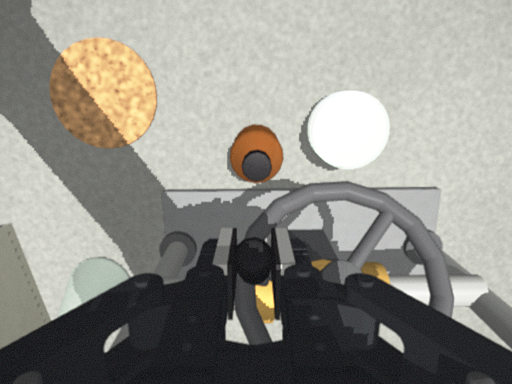

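```bash
python3 -m inch '[[1.3,-0.98,0.3,0],[1.15,-0.86,0.87,0],[0.85,-0.64,1.33,0]]'; python3 -m inch '[[0.4,-0.34,1.63,0],[0,0,1.74,0]]';  python3 - <<'E'
from h import *
rel(None)
p,d=eyes.grab_frame("wrist");cv2.imwrite("pics/w6.png",p)
p,d=eyes.grab_frame("scene");cv2.imwrite("pics/s6.png",cv2.resize(p[140:300,200:360],None,fx=3.7,fy=3.7))
E
```

```text
time_s: 4.5
eef_pos: [0.6012, 0.1955, 0.2474]
tcp_rot: [-0.705, 0.71, -0.002, 0.005]
force: [1.9, -7.8, 3.3]
grip_width: 0.015
time_s: 4.7
eef_pos: [0.6077, 0.2331, 0.2522]
tcp_rot: [-0.707, 0.707, 0.001, 0.006]
force: [4.6, -3.2, -1.1]
grip_width: 0.0152
t 4.7 tcp [0.6077 0.2331 0.2522] toolx yaw -0.42 F [ 4.6 -3.2 -1.1] w 0.0152
```

View pics/w6.png

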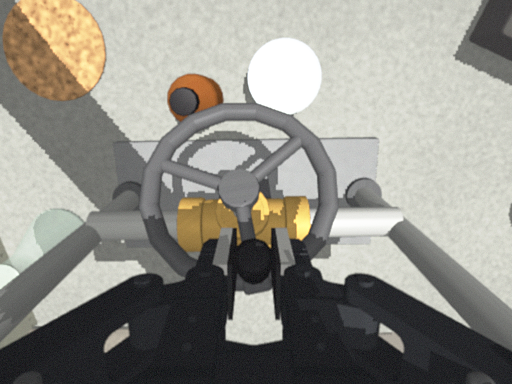

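View pics/s6.png

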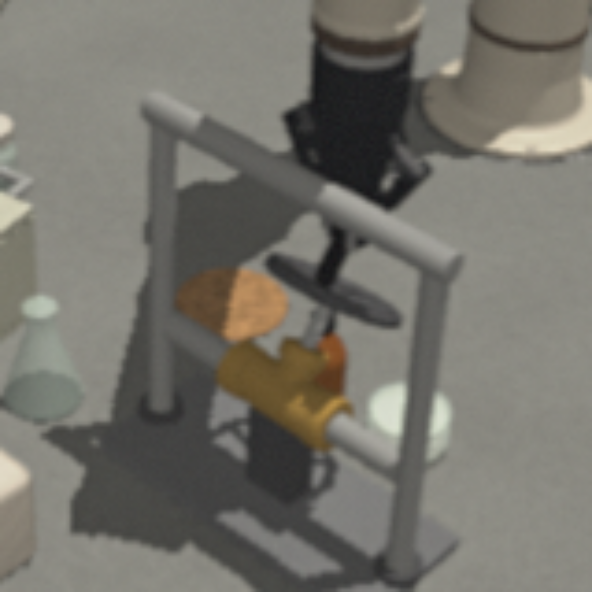

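```bash
python3 -m inch '[[-0.4,0.34,1.63,0],[-0.85,0.64,1.33,0],[-1.15,0.86,0.87,0],[-1.3,0.98,0.3,0]]'; python3 -m inch '[[-0.7,0.49,-0.1,0],[-0.7,0.49,-0.2,0]]'
```

```text
time_s: 5.2
eef_pos: [0.5639, 0.2742, 0.2214]
tcp_rot: [-0.705, 0.709, -0.002, 0.001]
force: [-6.2, -16.5, 16.7]
grip_width: 0.0154
time_s: 5.4
eef_pos: [0.5517, 0.2705, 0.2128]
tcp_rot: [-0.705, 0.709, -0.001, 0.002]
force: [-1.7, -13.0, 17.9]
grip_width: 0.0153
```

```bash
python3 -m inch '[[-0.65,0.45,-0.37,0],[-0.58,0.41,-0.5,0]]';python3 -m inch '[[-0.5,0.35,-0.62,0],[-0.41,0.29,-0.71,0]]'
```

```text
time_s: 5.6
eef_pos: [0.5414, 0.2629, 0.2055]
tcp_rot: [-0.706, 0.708, 0.001, 0.004]
force: [1.3, -7.8, 17.6]
grip_width: 0.0155
time_s: 5.8
eef_pos: [0.5332, 0.2518, 0.1998]
tcp_rot: [0.708, -0.707, -0.002, -0.005]
force: [2.8, -3.9, 14.9]
grip_width: 0.0156
```

```bash
python3 -m inch '[[-0.3,0.21,-0.79,0],[-0.18,0.13,-0.84,0]]';python3 -m inch '[[-0.06,0.04,-0.87,0],[0.06,-0.04,-0.87,0]]'
```

```text
time_s: 6.0
eef_pos: [0.528, 0.2376, 0.1961]
tcp_rot: [0.708, -0.706, -0.003, -0.004]
force: [2.8, -0.0, 10.5]
grip_width: 0.015
time_s: 6.2
eef_pos: [0.5265, 0.2214, 0.1951]
tcp_rot: [0.709, -0.705, -0.002, -0.003]
force: [1.3, 4.2, 6.2]
grip_width: 0.0153
```

```bash
python3 -m inch '[[0.18,-0.13,-0.84,0],[0.3,-0.21,-0.79,0]]';python3 -m inch '[[0.41,-0.29,-0.71,0],[0.5,-0.35,-0.62,0]]'
```

```text
time_s: 6.4
eef_pos: [0.5296, 0.2045, 0.1972]
tcp_rot: [0.708, -0.706, -0.001, -0.001]
force: [0.2, 4.2, 4.6]
grip_width: 0.0152
time_s: 6.6
eef_pos: [0.5374, 0.1897, 0.2026]
tcp_rot: [0.707, -0.707, 0.001, 0.0]
force: [-1.9, 5.1, 3.7]
grip_width: 0.015
```

```bash
python3 -m inch '[[0.58,-0.41,-0.5,0],[0.65,-0.45,-0.37,0]]';python3 -m inch '[[0.69,-0.48,-0.23,0],[0.71,-0.5,-0.08,0]]'
```

```text
time_s: 6.8
eef_pos: [0.5486, 0.1793, 0.2104]
tcp_rot: [-0.707, 0.708, -0.002, -0.001]
force: [-5.0, 2.3, 2.3]
grip_width: 0.0152
time_s: 7.0
eef_pos: [0.5617, 0.1743, 0.2195]
tcp_rot: [-0.706, 0.709, -0.004, -0.002]
force: [-7.1, -1.2, 4.2]
grip_width: 0.0151
```

```bash
python3 -m inch '[[0.67,-0.5,0.08,0],[0.65,-0.48,0.23,0]]';python3 -m inch '[[0.61,-0.45,0.37,0],[0.54,-0.41,0.5,0]]'
```

```text
time_s: 7.2
eef_pos: [0.5754, 0.1748, 0.2291]
tcp_rot: [-0.704, 0.71, -0.004, -0.001]
force: [-6.5, -6.9, 4.3]
grip_width: 0.015
time_s: 7.4
eef_pos: [0.5888, 0.1813, 0.2385]
tcp_rot: [-0.704, 0.711, -0.004, 0.001]
force: [-3.4, -9.3, 7.5]
grip_width: 0.015
```

```bash
python3 -m inch '[[0.46,-0.35,0.62,0],[0.37,-0.29,0.71,0]]';python3 -m inch '[[0.26,-0.21,0.79,0],[0.14,-0.13,0.84,0]]'
```

```text
time_s: 7.6
eef_pos: [0.6001, 0.1939, 0.2465]
tcp_rot: [-0.704, 0.71, -0.002, 0.004]
force: [1.7, -9.8, 9.6]
grip_width: 0.0152
time_s: 7.8
eef_pos: [0.6069, 0.2115, 0.2514]
tcp_rot: [-0.705, 0.709, -0.0, 0.006]
force: [7.5, -6.1, 9.3]
grip_width: 0.0152
```

```bash
python3 -m inch '[[0.06,-0.04,0.87,0],[-0.06,0.04,0.87,0]]';python3 -m inch '[[-0.14,0.13,0.84,0],[-0.26,0.21,0.79,0]]'
```

```text
time_s: 8.0
eef_pos: [0.6081, 0.2253, 0.2521]
tcp_rot: [-0.703, 0.711, -0.0, 0.007]
force: [3.0, -25.3, 20.7]
grip_width: 0.0149
time_s: 8.2
eef_pos: [0.6079, 0.2267, 0.2515]
tcp_rot: [-0.696, 0.718, -0.003, 0.012]
force: [-0.4, -52.9, 45.5]
grip_width: 0.0154
```

```bash
python3 -m inch '[[-0.37,0.29,0.71,0],[-0.46,0.35,0.62,0]]';python3 -m inch '[[-0.54,0.41,0.5,0]]'
```

```text
time_s: 8.4
eef_pos: [0.6055, 0.2276, 0.2491]
tcp_rot: [-0.691, 0.722, -0.004, 0.019]
force: [1.5, -70.2, 60.0]
grip_width: 0.0152
time_s: 8.5
eef_pos: [0.6011, 0.2281, 0.2448]
tcp_rot: [-0.689, 0.724, -0.006, 0.021]
force: [-3.7, -75.0, 44.5]
grip_width: 0.0151
```

Force rose with the hand stalled at y≈0.227, so this is the open stop, with the crank near the top. First I'll undo the over-commanded rows.

```bash
python3 -m inch '[[0.54,-0.41,-0.5,0],[0.46,-0.35,-0.62,0],[0.37,-0.29,-0.71,0]]'; python3 -m inch '[[0.26,-0.21,-0.79,0],[0,0,0,0]]'
python3 - <<'E'
from h import *
rel(None)
p,d=eyes.grab_frame("wrist");cv2.imwrite("pics/w7.png",p)
p,d=eyes.grab_frame("top");cv2.imwrite("pics/t7.png",p)
E
```

```text
time_s: 8.8
eef_pos: [0.5981, 0.2492, 0.2452]
tcp_rot: [-0.706, 0.708, -0.002, 0.001]
force: [0.4, 0.9, -0.8]
grip_width: 0.0003
time_s: 9.0
eef_pos: [0.6004, 0.2438, 0.2476]
tcp_rot: [-0.707, 0.707, -0.001, 0.001]
force: [0.3, -0.4, -0.1]
grip_width: -0.0001
t 9.0 tcp [0.6004 0.2438 0.2476] toolx yaw -0.11 F [ 0.3 -0.4 -0.1] w -0.0001
```

View pics/w7.png

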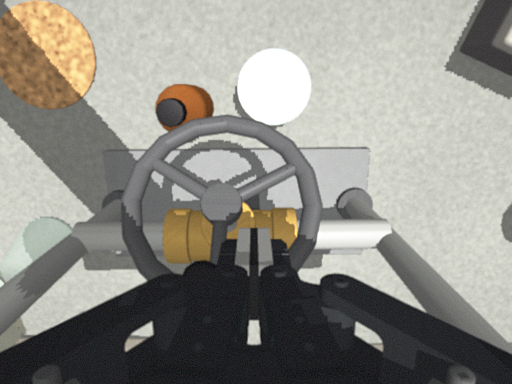

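The fingers slipped off after the stop; the crank is still near the top. Lifting to look before re-gripping.

```bash
python3 -m inch '[[0,-3,0,0],[-1,-3,-1,0],[-2,0,-1,0],[0,0,0,0]]' 60
python3 - <<'E'
from h import *
rel(None)
st=r.observe()
p,d=eyes.grab_frame("wrist");cv2.imwrite("pics/w8.png",p)
c=W+[0,.003,0]
for f in (-20,-10,0,10): print(f,proj("wrist",[crank(f,.008,c),crank(f,.056,c),c],st).round(1).tolist())
E
```

```text
time_s: 9.5
eef_pos: [0.5684, 0.2248, 0.309]
tcp_rot: [-0.707, 0.707, 0.0, 0.0]
force: [-0.4, -0.5, -1.4]
grip_width: 0.0516
t 9.5 tcp [0.5684 0.2248 0.309 ] toolx yaw -0.02 F [-0.4 -0.5 -1.4] w 0.0516
-20 [[231.4, 274.0], [226.5, 266.5], [254.3, 215.5]]
-10 [[242.6, 277.1], [240.2, 270.3], [254.3, 215.5]]
0 [[254.4, 278.2], [254.5, 271.6], [254.3, 215.5]]
10 [[266.1, 277.1], [268.8, 270.3], [254.3, 215.5]]
```

View pics/w8.png

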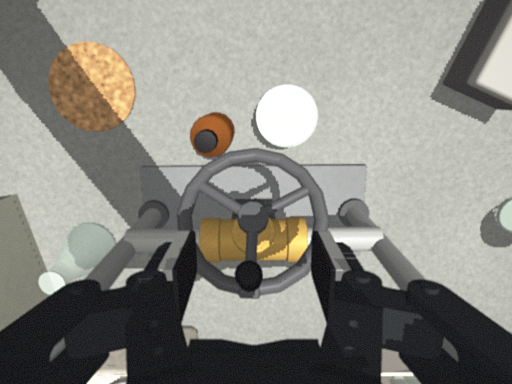

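Wrist view: crank end (248,275), hub (253,214), so the crank is at about −4° from the upper position. Re-gripping it there.

```bash
python3 -m inch '[[1.5,2.5,-0.1,0],[1.5,2.5,0,0],[0.6,0.9,0,0],[0,0,0,0]]'; python3 -m inch '[[0,0,0,0],[0,0,0,0],[0,0,0,0],[0,0,0,0]]' 0 90
python3 - <<'E'
from h import *
rel(None)
p,d=eyes.grab_frame("wrist");cv2.imwrite("pics/w9.png",p)
E
```

```text
time_s: 9.95
eef_pos: [0.6052, 0.2232, 0.2459]
tcp_rot: [-0.707, 0.708, -0.002, -0.001]
force: [-0.7, 0.3, 0.3]
grip_width: 0.0514
time_s: 10.35
eef_pos: [0.606, 0.2238, 0.2505]
tcp_rot: [0.707, -0.707, -0.0, -0.001]
force: [-2.5, -0.6, 6.0]
grip_width: 0.014
t 10.35 tcp [0.606  0.2238 0.2505] toolx yaw -0.09 F [-2.5 -0.6  6. ] w 0.014
```

View pics/w9.png

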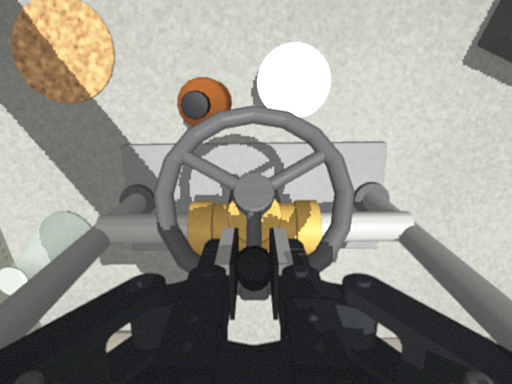

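Gripped. A small nudge anticlockwise to confirm the stop and read its position.

```bash
python3 -m inch '[[0,0,0.3,0],[0,0,0,0]]';python3 -m inch '[[0,0,0.3,0],[0,0,0,0]]'; python3 -m inch '[[0,0,0.3,0],[0,0,0,0]]'
```

```text
time_s: 10.6
eef_pos: [0.606, 0.2242, 0.2505]
tcp_rot: [-0.706, 0.708, -0.001, 0.001]
force: [-3.5, -5.8, 9.0]
grip_width: 0.0142
time_s: 10.8
eef_pos: [0.606, 0.2244, 0.2505]
tcp_rot: [-0.705, 0.709, -0.002, 0.002]
force: [-5.8, -10.0, 11.7]
grip_width: 0.0139
time_s: 11.0
eef_pos: [0.6061, 0.2247, 0.2504]
tcp_rot: [-0.703, 0.711, -0.003, 0.002]
force: [-6.6, -15.6, 13.6]
grip_width: 0.014
```

Confirmed: it is hard against the stop (y stays at 0.224 while the force builds to 16 N). Backing off a quarter turn clockwise, from φ≈0 to −90°.

```bash
python3 -m inch '[[0,0,-0.9,0],[-0.2,0.14,-1.55,0],[-0.58,0.41,-1.39,0],[-0.91,0.63,-1.11,0]]'; python3 -m inch '[[-1.14,0.8,-0.71,0],[-1.27,0.89,-0.25,0],[0,0,0,0]]'
python3 - <<'E'
from h import *
rel(None);st=r.observe()
p,d=eyes.grab_frame("wrist");cv2.imwrite("pics/w10.png",p)
for f in (-100,-90,-80): print(f,proj("wrist",[crank(f,.05),W+.008*N],st).round(1).tolist())
E
```

```text
time_s: 11.4
eef_pos: [0.5903, 0.184, 0.2393]
tcp_rot: [0.708, -0.706, -0.001, -0.002]
force: [-1.1, 3.4, 3.3]
grip_width: 0.0139
time_s: 11.7
eef_pos: [0.5628, 0.1736, 0.22]
tcp_rot: [0.707, -0.707, 0.001, 0.0]
force: [-5.2, 0.6, 1.5]
grip_width: 0.0136
t 11.7 tcp [0.5628 0.1736 0.22  ] toolx yaw -0.06 F [-5.2  0.6  1.5] w 0.0136
-100 [[252.3, 249.8], [343.2, 278.4]]
-90 [[250.5, 270.2], [343.2, 278.4]]
-80 [[252.2, 291.3], [343.2, 278.4]]
```

View pics/w10.png

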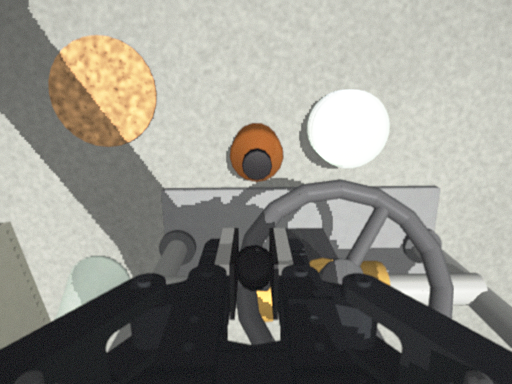

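```bash
python3 -m inch '[[0,0,0,0],[0,0,0,0],[0,-3,0,0],[-1,-4,0,0],[-2,-4,0,0]]' 55; python3 -m inch '[[-3,-2,0,0],[0,0,0,0]]'
python3 - <<'E'
from h import *
rel(None);st=r.observe()
p,d=eyes.grab_frame("wrist");cv2.imwrite("pics/w11.png",p)
for f in (-100,-90,-80): print(f,proj("wrist",[crank(f,.008),crank(f,.056),W+.008*N],st).round(1).tolist())
p,d=eyes.grab_frame("top");cv2.imwrite("pics/t11.png",cv2.resize(p[120:240,145:305],None,fx=5,fy=5))
E
```

```text
time_s: 12.25
eef_pos: [0.536, 0.1729, 0.3309]
tcp_rot: [0.707, -0.707, 0.001, -0.001]
force: [0.6, -0.0, -0.2]
grip_width: 0.0467
time_s: 12.45
eef_pos: [0.5046, 0.1753, 0.3547]
tcp_rot: [0.708, -0.706, -0.003, -0.002]
force: [0.8, 0.3, 0.3]
grip_width: 0.0472
t 12.45 tcp [0.5046 0.1753 0.3547] toolx yaw 0.02 F [0.8 0.3 0.3] w 0.0472
-100 [[250.9, 248.8], [250.6, 239.9], [301.7, 257.8]]
-90 [[250.1, 257.8], [249.7, 250.2], [301.7, 257.8]]
-80 [[250.9, 267.0], [250.6, 260.7], [301.7, 257.8]]
```

View pics/w11.png

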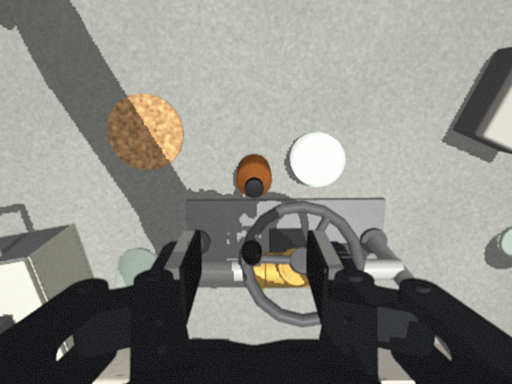

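View pics/t11.png

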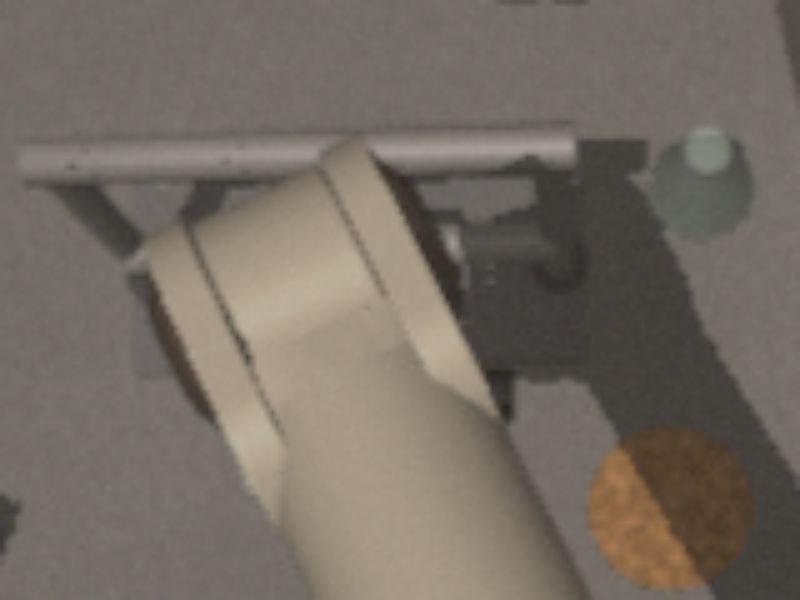

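Wrist view: crank end (251,252), hub (301,260), which matches φ=−90°, so the valve is backed off by about 86–90°. Now over to the jar, with the gripper open.

```bash
python3 -m inch '[[0.3,0,-4.6,0],[0.3,0,-4.6,0],[0.3,0,-4.6,0],[0.3,0,-4.6,0],[0.3,0,-4.6,0]]' 100; python3 -m inch '[[0,1,-4.6,0],[0,1,-4.6,0],[0,1,-4.6,0],[0,1,-4.6,0],[0,1,-4.4,0]]'; python3 -m inch '[[0,4,0,0],[0,4,0,0],[0,0,0,0]]'
python3 - <<'E'
from h import *
rel([.5368,-.2825,.031]);st=r.observe()
p,d=eyes.grab_frame("wrist");cv2.imwrite("pics/w12.png",p)
print(proj("wrist",[[.5368,-.2825,.085]],st))
E
```

```text
time_s: 13.05
eef_pos: [0.5196, -0.0593, 0.3485]
tcp_rot: [-0.707, 0.707, -0.002, 0.0]
force: [1.5, 0.4, 0.1]
grip_width: 0.0851
time_s: 13.55
eef_pos: [0.5184, -0.2877, 0.2978]
tcp_rot: [-0.707, 0.707, -0.002, 0.0]
force: [0.3, 0.3, -0.3]
grip_width: 0.0855
time_s: 13.85
eef_pos: [0.5144, -0.2836, 0.2124]
tcp_rot: [0.709, -0.705, 0.006, 0.003]
force: [-1.6, 0.6, -0.7]
grip_width: 0.0853
t 13.85 tcp [ 0.5144 -0.2836  0.2124] toolx yaw -0.18 F [-1.6  0.6 -0.7] w 0.0853
shift cm (tool x,y,z): [ 2.47 18.11  0.02]
[[252.16409466 207.01380255]]
```

View pics/w12.png

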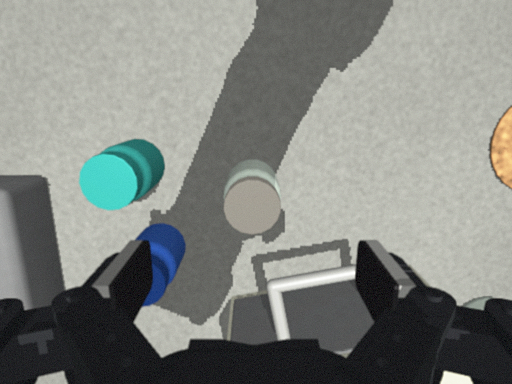

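The white lid is at (252,205), as predicted. Descending.

```bash
python3 -m inch '[[0.8,4.5,0,0],[0.7,4.5,0,0],[0.7,4,0,0],[0,3.5,0,0],[0,1.6,0,0]]'; python3 -m inch '[[0,0,0,0],[0,0,0,0],[0,0,0,0],[0,0,0,0]]' 0 40
python3 - <<'E'
from h import *
rel(None)
E
```

```text
time_s: 14.4
eef_pos: [0.5409, -0.2841, 0.0374]
tcp_rot: [0.707, -0.707, 0.001, 0.0]
force: [0.2, 0.4, 0.2]
grip_width: 0.0852
time_s: 14.8
eef_pos: [0.543, -0.2856, 0.0419]
tcp_rot: [-0.706, 0.708, 0.001, 0.002]
force: [0.1, 0.2, 6.0]
grip_width: 0.0521
t 14.8 tcp [ 0.543  -0.2856  0.0419] toolx yaw -0.1 F [0.1 0.2 6. ] w 0.0521
```

```bash
python3 -m inch '[[0,-2,0,0],[0,-3,0,0],[0,-4,0,0],[0,-4,0,0],[0,0,0,0]]' - 60
python3 - <<'E'
from h import *
rel([.4947,.020,.047])
p,d=eyes.grab_frame("wrist");cv2.imwrite("pics/w13.png",p)
p,d=eyes.grab_frame("scene");cv2.imwrite("pics/s13.png",cv2.resize(p[100:260,100:340],None,fx=3,fy=3))
E
```

```text
time_s: 15.3
eef_pos: [0.5452, -0.2868, 0.1769]
tcp_rot: [-0.705, 0.709, 0.003, 0.005]
force: [1.8, -1.2, -2.5]
grip_width: 0.0508
t 15.3 tcp [ 0.5452 -0.2868  0.1769] toolx yaw -0.12 F [ 1.8 -1.2 -2.5] w 0.0508
shift cm (tool x,y,z): [-5.26 12.75 30.74]
```

View pics/w13.png

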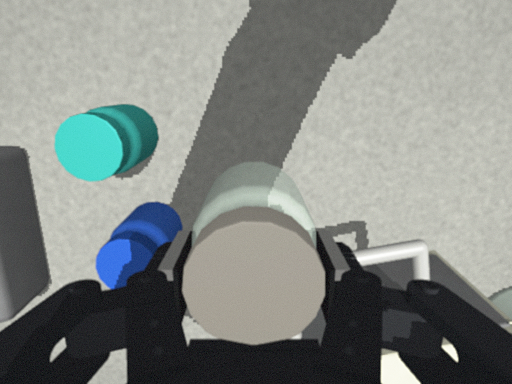

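View pics/s13.png

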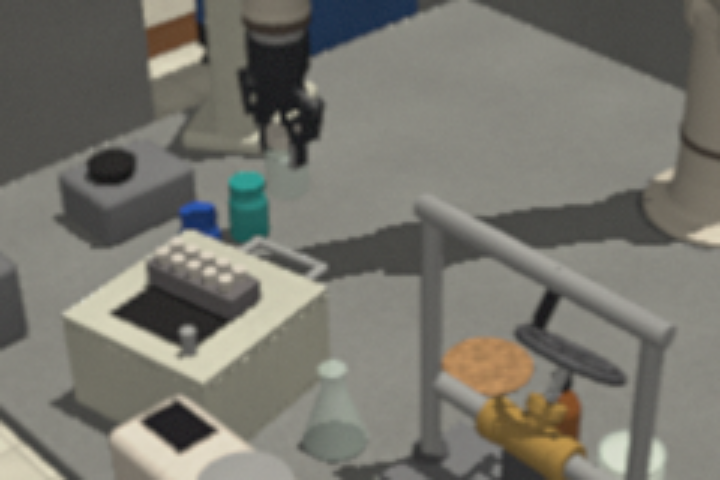

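Run:
```python
from h import *
st=r.observe();A=rot(st["tcp_rot"]).as_matrix();tcp=np.array(st["eef_pos"])
p,d=ray("wrist",[[254.5,275],[254.5,207],[182,275],[327,275]],st)
P=(p-tcp)@A; D=d@A
for dd in D: print(P+dd*((-.043-P[1])/dd[1]))
```

```text
[-0.01058874 -0.043       0.00200337]
[-0.03384803 -0.043       0.00197483]
[-0.01055749 -0.043      -0.02152405]
[-0.01058911 -0.043       0.02552706]
```

The jar's centre sits about 8 mm to tool −x. Carrying it over the mat.

```bash
python3 -m inch '[[-0.6,0,2.5,0],[-0.6,0,4.5,0],[-0.6,0,4.5,0],[-0.6,0,4.5,0],[-0.6,0,4.5,0]]'; python3 -m inch '[[-0.6,0,4.5,0],[-0.6,0,3.5,0],[0,0,2,0],[0,0,0,0],[0,0,0,0]]'
python3 - <<'E'
from h import *
rel([.5027,.0195,.047]);st=r.observe()
p,d=eyes.grab_frame("wrist");cv2.imwrite("pics/w14.png",p)
p,d=eyes.grab_frame("top");cv2.imwrite("pics/t14.png",cv2.resize(p[140:300,190:400],None,fx=3.7,fy=3.7))
E
```

```text
time_s: 15.9
eef_pos: [0.5092, -0.0777, 0.1675]
tcp_rot: [0.707, -0.707, 0.002, 0.0]
force: [0.7, 0.3, -2.3]
grip_width: 0.0511
time_s: 16.4
eef_pos: [0.4983, 0.0205, 0.1679]
tcp_rot: [-0.707, 0.707, -0.001, -0.001]
force: [-0.1, 0.4, -1.5]
grip_width: 0.0505
t 16.4 tcp [0.4983 0.0205 0.1679] toolx yaw -0.03 F [-0.1  0.4 -1.5] w 0.0505
shift cm (tool x,y,z): [ 0.47 12.09 -0.09]
```

View pics/w14.png

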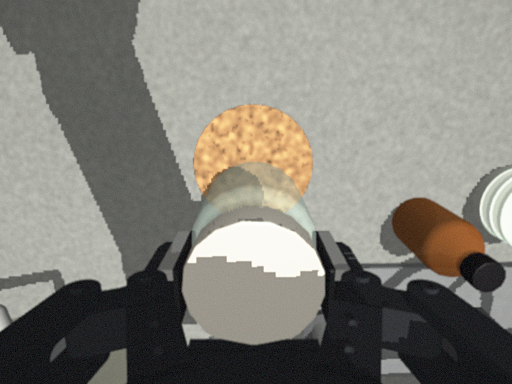

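Run:
```python
from h import *
print(onplane("wrist",[[253,163.5]],.004), onplane("wrist",[[193,163.5],[313,163.5],[253,104]],.004))
```

```text
[[0.49332979 0.0200812  0.004     ]] [[ 0.49316601 -0.03470204  0.004     ]
 [ 0.49347887  0.07484092  0.004     ]
 [ 0.44050979  0.0202649   0.004     ]]
```

```bash
python3 -m inch '[[0.2,4,-0.1,0],[0.2,4,0,0],[0,2.5,0,0],[0,0,0,0],[0,0,0,0]]'; python3 -m inch '[[0,0.8,0,0],[0,0,0,0]]'
python3 - <<'E'
from h import *
rel([.5025,.0195,.047])
E
```

```text
time_s: 17.0
eef_pos: [0.5033, 0.0184, 0.064]
tcp_rot: [-0.707, 0.707, -0.002, 0.001]
force: [0.2, 0.3, -1.6]
grip_width: 0.051
time_s: 17.2
eef_pos: [0.5041, 0.0192, 0.0567]
tcp_rot: [-0.707, 0.707, -0.0, 0.001]
force: [0.1, -0.4, -2.3]
grip_width: 0.0511
t 17.2 tcp [0.5041 0.0192 0.0567] toolx yaw -0.13 F [ 0.1 -0.4 -2.3] w 0.0511
shift cm (tool x,y,z): [-0.17  0.97  0.03]
```

```bash
python3 -m inch '[[-0.1,0.6,0,0],[0,0,0,0]]'; python3 -m inch '[[0,0.3,0,0],[0,0,0,0]]'; python3 -m inch '[[0,0.2,0,0],[0,0,0,0]]'
python3 - <<'E'
from h import *
rel([.5025,.0195,.047])
p,d=eyes.grab_frame("scene");cv2.imwrite("pics/s15.png",cv2.resize(p[140:300,200:360],None,fx=3.7,fy=3.7))
E
```

```text
time_s: 17.4
eef_pos: [0.5022, 0.0195, 0.05]
tcp_rot: [-0.707, 0.707, -0.001, 0.001]
force: [-0.4, -0.5, -2.6]
grip_width: 0.0508
time_s: 17.6
eef_pos: [0.5023, 0.0196, 0.0469]
tcp_rot: [0.707, -0.707, 0.001, -0.0]
force: [-0.2, 0.5, -2.0]
grip_width: 0.051
time_s: 17.8
eef_pos: [0.5027, 0.0196, 0.0461]
tcp_rot: [-0.707, 0.707, -0.0, 0.001]
force: [-4.0, 0.1, 8.9]
grip_width: 0.0509
t 17.8 tcp [0.5027 0.0196 0.0461] toolx yaw -0.09 F [-4.   0.1  8.9] w 0.0509
shift cm (tool x,y,z): [-0.02 -0.09 -0.01]
```

View pics/s15.png

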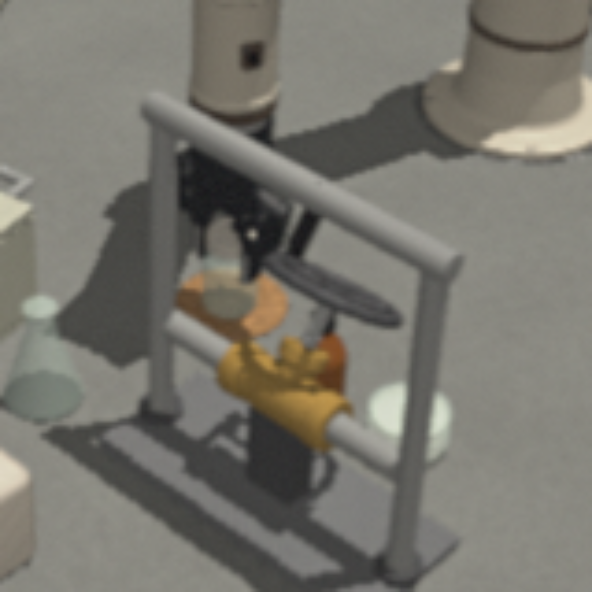

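Contact at TCP z=0.046, as predicted. Releasing and rising straight up.

```bash
python3 -m inch '[[0,-0.1,0,0],[0,0,0,0],[0,0,0,0],[0,0,0,0]]' 100; python3 -m inch '[[0,-2,0,0],[0,-4,0,0],[0,-5,0,0],[0,-5,0,0],[0,0,0,0]]'
python3 - <<'E'
from h import *
rel(None)
st=r.observe()
p,d=eyes.grab_frame("wrist");cv2.imwrite("pics/w16.png",p)
E
```

```text
time_s: 18.25
eef_pos: [0.5025, 0.0195, 0.046]
tcp_rot: [0.707, -0.707, 0.001, -0.001]
force: [-0.3, -0.6, -0.3]
grip_width: 0.085
time_s: 18.75
eef_pos: [0.5073, 0.0199, 0.2131]
tcp_rot: [0.707, -0.707, -0.004, -0.005]
force: [0.8, 0.4, -0.3]
grip_width: 0.0853
t 18.75 tcp [0.5073 0.0199 0.2131] toolx yaw -0.11 F [ 0.8  0.4 -0.3] w 0.0853
```

View pics/w16.png

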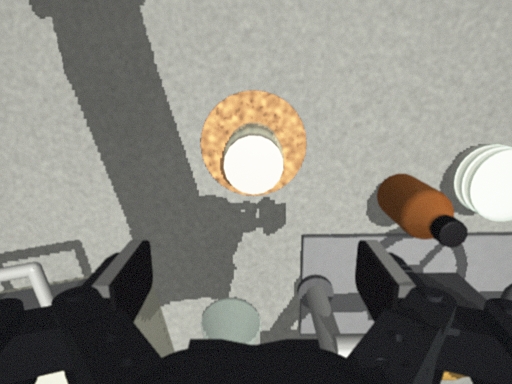

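Run:
```python
from h import *
st=r.observe()
# lid circle & mat centre
print("lid",onplane("wrist",[[253,165]],.089,st),"mat",onplane("wrist",[[253.5,143]],.004,st))
print("mat edges",onplane("wrist",[[201,143],[306.5,143],[253.5,90]],.004,st))
rel([.590,-.2187,.22])
```

```text
lid [[0.49351257 0.02095894 0.089     ]] mat [[0.4890148  0.02134671 0.004     ]]
mat edges [[ 0.48892401 -0.03220969  0.004     ]
 [ 0.48908314  0.0754117   0.004     ]
 [ 0.43696197  0.02142499  0.004     ]]
t 18.8 tcp [0.5054 0.0197 0.21  ] toolx yaw -0.11 F [ 0.3 -0.5 -0.3] w 0.0855
shift cm (tool x,y,z): [  8.52  -0.94 -23.82]
```

The jar stands within about 2 mm of the mat's centre. Next the tray: hook the closed fingers down into the gap behind its bar handle and pull.

```bash
python3 -m inch '[[1.9,0,-3.8,0],[1.9,0,-3.8,0],[2,0,-3.9,0],[2,0,-3.9,0],[2,0,-3.9,0]]' 0 60; python3 -m inch '[[1.8,0,-3.6,0],[0,0,0,0],[0,0,0,0]]'
python3 - <<'E'
from h import *
st=r.observe();rel([.6235,-.2117,.070])
p,d=eyes.grab_frame("wrist");cv2.imwrite("pics/w17.png",p)
c,s=np.cos(np.radians(11)),np.sin(np.radians(11));H=np.array([.596,-.217,.094])
print(proj("wrist",[H,H+.05*np.array([-s,c,0]),H-.05*np.array([-s,c,0])],st))
E
```

```text
time_s: 19.3
eef_pos: [0.5997, -0.175, 0.2042]
tcp_rot: [0.707, -0.707, 0.002, 0.0]
force: [0.9, -0.0, -0.7]
grip_width: 0.012
time_s: 19.6
eef_pos: [0.6168, -0.2105, 0.2037]
tcp_rot: [0.707, -0.707, 0.003, -0.0]
force: [0.1, -0.1, -0.4]
grip_width: -0.0
t 19.6 tcp [ 0.6168 -0.2105  0.2037] toolx yaw -0.23 F [ 0.1 -0.1 -0.4] w -0.0
shift cm (tool x,y,z): [ 0.72 13.37 -0.13]
[[242.40306309 158.15201813]
 [308.57714686 145.18990792]
 [177.54357627 170.88204823]]
```

View pics/w17.png

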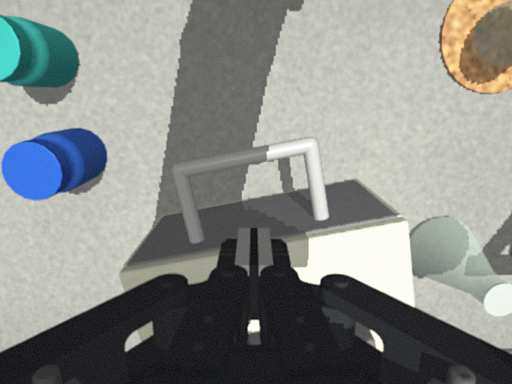

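Handle ends at (180,168) and (312,145), matching the model. Descending into the gap.

```bash
python3 -m inch '[[0.3,4,-0.1,0],[0.3,4,0,0],[0,3,0,0],[0,2.3,0,0],[0,0,0,0]]'
python3 - <<'E'
from h import *
rel([.6235,-.2117,.070])
p,d=eyes.grab_frame("scene");cv2.imwrite("pics/s18.png",cv2.resize(p[120:280,80:280],None,fx=3.7,fy=3.7))
E
```

```text
time_s: 20.15
eef_pos: [0.6204, -0.2071, 0.0688]
tcp_rot: [0.708, -0.706, 0.002, 0.003]
force: [-1.1, 0.5, 0.0]
grip_width: -0.0002
t 20.15 tcp [ 0.6204 -0.2071  0.0688] toolx yaw 0.06 F [-1.1  0.5  0. ] w -0.0002
shift cm (tool x,y,z): [ 0.31 -0.13 -0.46]
```

View pics/s18.png

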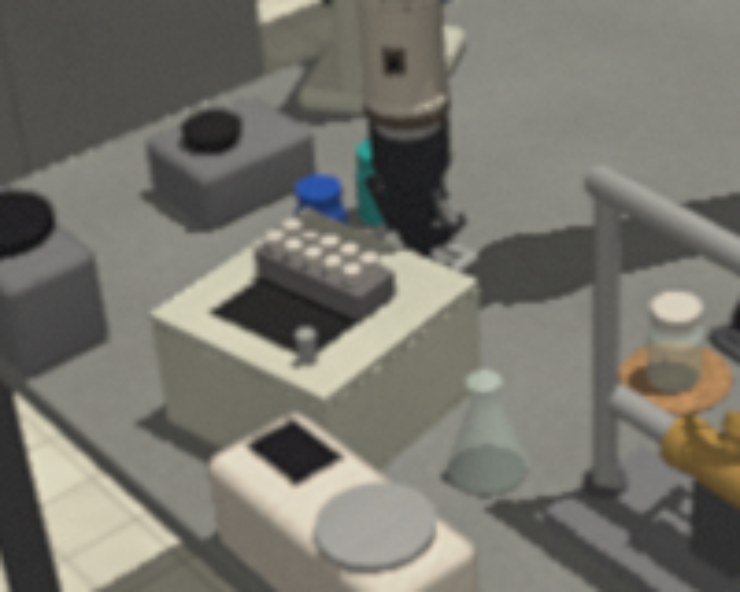

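```bash
python3 -m inch '[[-1,0,-0.2,0],[-1.5,0,-0.3,0],[-2,0,-0.4,0],[-2,0,-0.4,0],[-2,0,-0.4,0]]';  python3 -m inch '[[-1.5,0,-0.3,0],[-1,0,-0.2,0]]'
```

```text
time_s: 20.7
eef_pos: [0.541, -0.2262, 0.0756]
tcp_rot: [0.707, -0.707, -0.002, -0.002]
force: [4.4, 2.1, -1.7]
grip_width: 0.0001
time_s: 20.9
eef_pos: [0.5149, -0.232, 0.0754]
tcp_rot: [-0.707, 0.707, 0.001, 0.002]
force: [3.9, 2.8, 0.6]
grip_width: 0.0001
```

```bash
python3 -m inch '[[-0.7,0,-0.14,0],[-0.5,0,-0.1,0]]';  python3 -m inch '[[-0.4,0,-0.08,0],[0,0,0,0]]'
```

```text
time_s: 21.1
eef_pos: [0.5031, -0.2352, 0.0746]
tcp_rot: [-0.707, 0.707, 0.001, 0.002]
force: [4.2, 1.4, 1.6]
grip_width: 0.0003
time_s: 21.3
eef_pos: [0.498, -0.2366, 0.0735]
tcp_rot: [-0.707, 0.707, -0.001, 0.001]
force: [1.9, -0.4, 1.9]
grip_width: 0.0002
```

```bash
python3 -m inch '[[-0.4,0,-0.08,0],[0,0,0,0]]';  python3 -m inch '[[-0.4,0,-0.08,0],[0,0,0,0]]'; python3 -m inch '[[-0.4,0,-0.08,0],[0,0,0,0]]'
```

```text
time_s: 21.5
eef_pos: [0.4947, -0.2371, 0.0734]
tcp_rot: [-0.707, 0.707, -0.0, 0.001]
force: [3.2, -0.5, 1.5]
grip_width: -0.0004
time_s: 21.7
eef_pos: [0.4944, -0.2372, 0.0738]
tcp_rot: [-0.707, 0.708, 0.003, 0.003]
force: [12.0, -0.3, -4.5]
grip_width: 0.0001
time_s: 21.9
eef_pos: [0.4942, -0.2372, 0.0741]
tcp_rot: [-0.706, 0.708, 0.006, 0.005]
force: [20.8, 1.2, -11.3]
grip_width: 0.0001
```

The stop is reached (position stalled, force up to 21 N). Easing off the bar, lifting clear and checking.

```bash
python3 -m inch '[[0.8,0,0.16,0],[0.8,0,0.16,0],[0.4,0,0.08,0],[0,0,0,0]]';  python3 -m inch '[[0,-3,0,0],[0,-4,0,0],[0,-5,0,0],[0,-5,0,0],[-3,-3,0,0]]'; python3 -m inch '[[-4,0,-1,0],[-4,0,-1,0],[-4,0,-1,0],[0,0,0,0],[0,0,0,0]]'
python3 - <<'E'
from h import *
rel(None)
p,d=eyes.grab_frame("scene");cv2.imwrite("pics/s20.png",p)
p,d=eyes.grab_frame("top");cv2.imwrite("pics/t20.png",p)
p,d=eyes.grab_frame("wrist");cv2.imwrite("pics/w20.png",p)
E
```

```text
time_s: 22.3
eef_pos: [0.5053, -0.2338, 0.0724]
tcp_rot: [0.707, -0.707, 0.001, 0.0]
force: [0.5, 0.4, 0.5]
grip_width: -0.0002
time_s: 22.8
eef_pos: [0.479, -0.2341, 0.277]
tcp_rot: [-0.706, 0.708, 0.002, 0.002]
force: [-0.4, -0.6, 1.0]
grip_width: -0.0001
time_s: 23.3
eef_pos: [0.3546, -0.2641, 0.2731]
tcp_rot: [0.707, -0.707, 0.002, -0.002]
force: [1.1, 0.1, -0.7]
grip_width: 0.0001
t 23.3 tcp [ 0.3546 -0.2641  0.2731] toolx yaw -0.26 F [ 1.1  0.1 -0.7] w 0.0001
```

View pics/t20.png

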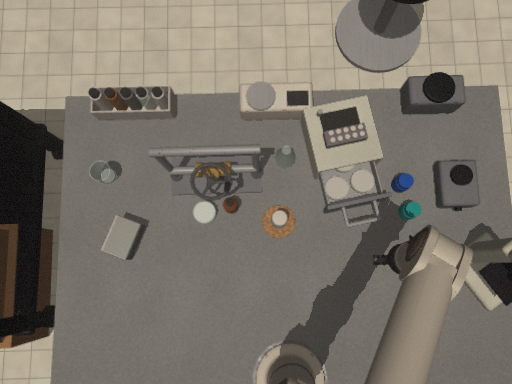

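View pics/s20.png

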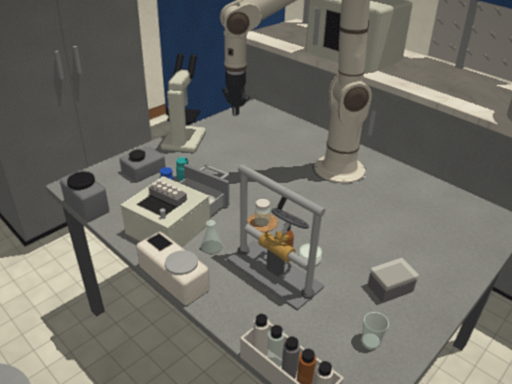

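Run:
```python
from h import *
a=cv2.imread("pics/top0.png");b=cv2.imread("pics/t20.png")
z=lambda i:cv2.resize(i[140:240,160:300],None,fx=5.7,fy=5.7,interpolation=cv2.INTER_CUBIC)
cv2.imwrite("pics/c20.png",z(b))
for f in(-100,-90,-80): print(f,((proj("top",[crank(f,.008,W+[0,.001,0]),crank(f,.056,W+[0,.001,0])])-[160,140])*5.7).round(0).tolist())
print(onplane("top",[[279.8,217.8]],.089))
h1=onplane("top",[[347,224.5]],.094)[0];h2=onplane("top",[[379.5,218.5]],.094)[0];print((h1+h2)/2)
df=cv2.absdiff(a,b).max(2);cv2.imwrite("pics/df.png",df)
```

```text
-100 [[380.0, 259.0], [375.0, 299.0]]
-90 [[381.0, 243.0], [375.0, 283.0]]
-80 [[379.0, 228.0], [373.0, 267.0]]
[[0.49633095 0.01828893 0.089     ]]
[ 0.47799049 -0.24059543  0.094     ]
```

View pics/c20.png

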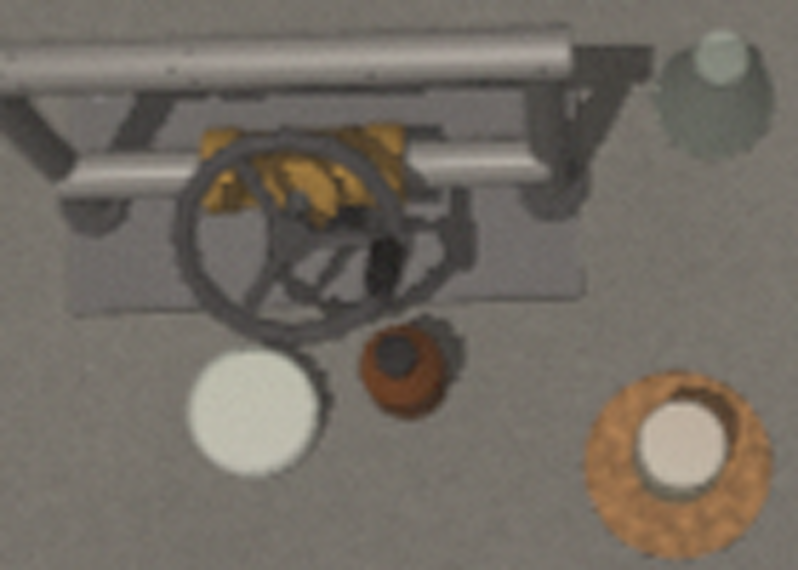

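View pics/df.png

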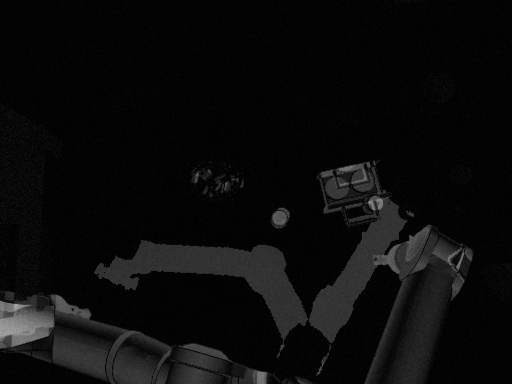

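```bash
python3 -m inch '[[0,0,0,0],[0,0,0,0],[0,0,0,0]]'; python3 -c "
from station import ticket
print(ticket.finish_job())"
```

```text
time_s: 23.75
eef_pos: [0.3563, -0.2636, 0.2729]
tcp_rot: [0.707, -0.707, 0.0, -0.0]
force: [0.1, -0.8, -0.1]
grip_width: 0.0002
the job is handed in; nothing more can be done
None
```

I finished the job in the order asked and handed it in at 23.75 s, with the robot clear of everything.

- **Valve:** I turned the handwheel anticlockwise about 1.86 turns to its open stop. The hand slipped off the crank after hitting the stop, so I re-gripped it and confirmed the stop: the position held while the force built to 16 N. I then backed it off a quarter turn. The last pictures put the crank at about −90°. The stop position read between −4° and 0° depending on the method, so the true back-off is about 86–90°.
- **Jar:** I stood the white-capped jar on the cork mat before touching the tray. The cameras put it within about 2–3 mm of the mat's middle.
- **Tray:** I pulled it until it stalled against its stop at up to 21 N. In the top view it is 119.6 mm out, against the nominal 120 mm.
- **Everything else:** comparing the top view before and after showed no change at any of the other objects.

Your description advised leaning the hand with the stem, but the moves only allow turning about the hand's own axis. I kept the hand upright and gripped near the crank's end instead. It passed under the pipe twice with no sign of contact. The highest wrist forces, up to about 92 N in total against the 120 N limit, came from pressing on the wheel's stop before the hand slipped.

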